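# Start the stirrer bank for the two loaded places

### The arm

A 7-joint arm with a two-finger parallel gripper is mounted at the origin on the work surface. World frame = base frame: x ahead of the robot, y to its left, z up, the work surface at z = 0. Lengths are in m, angles in rad, forces in N, time in s.
With the tool pointing down it reaches from about 0.4 to 0.85 m from the base axis. Payload 4.5 kg.
Tool frame: the origin (TCP) lies on the centre line of the jaws, within the pads' length; the fingertips stand tip_extent ahead of it and the grasp point (between the pads) lies 5 mm behind it (tip_extent is the distance from the TCP to the fingertips, in m); z points along the fingers, x is the direction in which the jaws open and shut, and the axes are right-handed (so a half turn about z gives the same grasp; the last joint's range is limited). The gripper opens to 85 mm and grips with 20 to 120 N. Pads are 22 mm wide; open, the fingers measure 114 mm over their backs; the gripper's body (76 mm by 85 mm) begins 54 mm behind the grasp point. The pads swing forward as they close: fully open they stand 13 mm farther back than shut.
Start: joints at [-1.251, 0.689, -0.195, 1.565, 0.157, 0.902, -0.215], TCP at [0.176, 0.6, 0.245] pointing down, gripper open.
Joint ranges: [-3.01, 3.01], [-0.46, 2.08], [-1.47, 1.51], [0.13, 2.56], [-1, 4.14], [0.04, 2.09], [-2.66, 2.66]. Speed limits (rad/s): [2.57, 2.57, 3.14, 3.14, 3.14, 3.14, 3.14].

### API

Orientations are given as a rotation vector (axis times angle).
In Python, from bench import * gives the robot as it stands.
- The arm moves only by the tool apply_moves, never from a script. Its argument "increments" is a list of rows, each an object with "linear": the shift along the tool's x, y, z in mm, a list of three; "angular": the turn, a rotation vector about the tool's x, y, z in rad, a list of three; "claw": the closure, from 0 (fully open) to 1 (shut). In form: [{"linear": [tx, ty, tz], "angular": [ax, ay, az], "claw": claw}, ...]. A call has 1 to 8 rows; each row shifts and turns the commanded pose from where the row before left it, along the tool's axes as they then stand; what a row does not reach is not made up. A row lasts 1/10 s, in which the tool goes at most 50 mm and 8.59 degrees, less where a joint would pass 70% of its speed; a pose out of reach is approached as far as the arm can. A call with a gripper value outside its range is refused whole. The fingers move at their own pace and stop on an object; the grip force is fixed at half the most. Time passes only in rows, so rows that do not move let the fingers close. It gives the time, the measured TCP pose, the force and the opening at its end, in the units of the state.
- get_obs(): the state, without advancing time (a new reading comes with each control period).
- grab_frame(name): name is "scene" or "top" or "wrist"; returns the picture (384x512x3 uint8, blue, green, red); there is no depth.
- camera_model(name): a dict with "fovy" (degrees; the focal length in pixels is half the picture's height over the tangent of half this angle, whatever the lens; pixels are square), "cx", "cy" (the principal point, pixels), "k1" (the pictures are not rectified: a ray, as slopes to the right and down, at radius r is drawn at 1 + k1 r^2 times it, then the intrinsics apply), "eye" and "orientation" of the camera in the world. Camera axes: x right, y down, z forward; pixel columns grow to the right and rows downward; lengths in m; the calibration is good to about 2 mm. A picture is of the moment at which its call begins: read the wrist's pose just before it. camera_model takes no time and is no camera call; for the wrist camera it gives the pose at the moment of the call.
- finish_job(): hands the job in, once; it reports no verdict.
The state is a dict: "clock": time; "q": joint angles; "joint_vel": joint speeds; "tau": joint torques, N m; "tcp_pos": TCP position; "orientation": TCP orientation; "ft_force": force on the tool from outside, world axes, zero at the start; "ft_torque": the same for the moment, N m; "opening": opening from 0.0 (shut) to 1.0 (fully open).
Only numpy, scipy, OpenCV 4.12 (cv2) and the standard library are available. Lean on these libraries where they do the work, as an engineer would, in place of code of your own. Each camera call takes 0.05 s, during which the arm holds its last target.

### The job

Start the stirrer bank: press down the far end of the black rocker at the left of its key row to switch it on, then press in the square key in front of each of the two places that carry a capped beaker, so that it stays down (either one first), and last press the large round start key at the right end fully down for a moment and let it come back up. Leave the keys of the two places with only a flat cover pad out. Only the rocker and the keys are pressed; nothing is picked up or pushed about, neither the beakers and pads nor anything else on the bench.

Things in the scene. Friction and masses are not known exactly. Their poses are not given: they have to be found in the camera images.
- bank: white and grey four-place stirrer bank fixed to the bench, 264 (x) x 524 (y) mm, flat deck 60 mm high; origin: centre of its underside, x to its rear (away from the robot), y to its left. Controls in one row at x = -75: rocker y = +225, square keys 1-4 y = +142.5, +47.5, -47.5, -142.5, start y = -225. Places: dark plates 88 mm across, tops at 64 mm, 125 mm straight behind each key. Bezels 2 mm high
- rocker (a joint): mains rocker, black, 46 mm long along the bank's x, 26 mm wide, pivots mid-length: 0 = off (near end down, far end raised 12 mm above the deck), 0.32 rad = on (far half pressed level, 5 mm above the deck). Takes about 3 to 5 N on the far end; past the middle it snaps over and stays
- rocker_far (a point): point on the rocker's top face, on its far half, 15 mm from the pivot, the place to press; about 10 mm above the deck when off, it goes down about 5 mm as the rocker is switched on
- key1 (a joint): square latching key of place 1 (1 is leftmost, at the bank's +y end), light grey, 28 by 28 mm, travel 5 mm straight down: 0 = out (top 8 mm above the deck), 0.005 m = in (top 3 mm above the deck). Resists with about 4 N at first, past the middle of its travel it snaps in and stays in
- key2 (a joint): square latching key of place 2 (1 is leftmost, at the bank's +y end), light grey, 28 by 28 mm, travel 5 mm straight down: 0 = out (top 8 mm above the deck), 0.005 m = in (top 3 mm above the deck). Resists with about 4 N at first, past the middle of its travel it snaps in and stays in
- key3 (a joint): square latching key of place 3 (1 is leftmost, at the bank's +y end), light grey, 28 by 28 mm, travel 5 mm straight down: 0 = out (top 8 mm above the deck), 0.005 m = in (top 3 mm above the deck). Resists with about 4 N at first, past the middle of its travel it snaps in and stays in
- key4 (a joint): square latching key of place 4 (1 is leftmost, at the bank's +y end), light grey, 28 by 28 mm, travel 5 mm straight down: 0 = out (top 8 mm above the deck), 0.005 m = in (top 3 mm above the deck). Resists with about 4 N at first, past the middle of its travel it snaps in and stays in
- key1_top (a point): centre of the top face of key 1, moves with it
- key2_top (a point): centre of the top face of key 2, moves with it
- key3_top (a point): centre of the top face of key 3, moves with it
- key4_top (a point): centre of the top face of key 4, moves with it
- start (a joint): start key, round, light grey, 38 mm across, spring return, travel 6 mm straight down: 0 = up (top 10 mm above the deck), 0.006 m = fully down; takes 1.4 N to begin and 4 N when fully down
- start_top (a point): centre of the top face of the start key, moves with it
- beaker_a: loaded beaker: low glass beaker, 66 mm across, white cap 74 mm across with two short black stubs, 91 mm high in all, paper thimble inside, about 0.2 kg; origin at the centre of its underside. Stands within 6 mm of the centre of one of the four places (varies), so about 125 mm straight behind that place's key; neighbouring keys are about 157 mm away
- beaker_b: loaded beaker: low glass beaker, 66 mm across, white cap 74 mm across with two short black stubs, 91 mm high in all, paper thimble inside, about 0.2 kg; origin at the centre of its underside. Stands within 6 mm of the centre of one of the four places (varies), so about 125 mm straight behind that place's key; neighbouring keys are about 157 mm away
- pad_a: flat grey rubber cover pad, round, 82 mm across, 5 mm thick, lying on one of the places not in use; origin at the centre of its underside
- pad_b: flat grey rubber cover pad, round, 82 mm across, 5 mm thick, lying on one of the places not in use; origin at the centre of its underside
- vial: small amber vial with white cap standing on the deck between the key row and the places, 25 mm across, 52 mm high; origin at the centre of its underside; leave alone
- jar: small white jar with black lid standing on the bank's right end behind the start key, 45 mm across, 50 mm high; origin at the centre of its underside; leave alone
- petri: flat closed glass dish with stir bars in it, 94 mm across, 17 mm high, on the bench to the right; origin at the centre of its underside; leave alone
- tongs: steel beaker tongs with a blue end, lying flat on the bench to the left, 175 mm long, 12 mm high; origin at the middle of the underside; leave alone
- wash_bottle: white wash bottle with blue cap, 68 mm across, 190 mm high with its spout, on the bench to the right; origin at the centre of its underside; leave alone
- amber_bottle: large amber reagent bottle with a white dispenser on top, 138 mm across, 410 mm high, its spout reaching 120 mm sideways at 280 mm height, on the bench to the left; origin at the centre of its underside; leave alone
Things that resemble listed ones, but are neither listed nor needed, are in the scene too. What is shaped like the beaker_b but pink is not meant.

How it is judged:
By the outcome, as a careful person would: the job done as asked, in the order asked, and still so for the second after the job is handed in, with the robot touching nothing.
It also fails if it takes over 40 s, if anything falls off the work surface, if the arm or the gripper's body presses on something with over 40 N, if the wrist force passes 120 N, or if a joint passes its speed limit or range.

## Working session

There is one attempt and no reset: what is moved stays moved. The work goes in short steps, Python scripts to look and compute and a tool call to move; the robot and the scene stay as the last step left them, time stands still between calls to the robot, and variables do not carry over. Pictures are saved under pics/ and viewed, and the job is handed in when it is done.

Besides the shell and the picture viewer there is one more tool, called after ">>>" in YAML: its name, and indented under it one key for each argument. apply_moves: Moves the arm, as the interface text tells. Its arguments: {"type":"object","properties":{"increments":{"type":"array","items":{"type":"object","properties":{"linear":{"type":"array","items":{"type":"number"}},"angular":{"type":"array","items":{"type":"number"}},"claw":{"type":"number"}}}}},"required":["increments"]}

```bash
mkdir -p pics; ls
python3 - <<'E'
from bench import *
import cv2
o=get_obs()
for k,v in o.items(): print(k,v)
for n in ["scene","top"]:
    print(n,camera_model(n))
    cv2.imwrite(f"pics/{n}0.png",grab_frame(n))
E
```

```text
pics
clock 0.0
q [-1.2512146   0.69000182 -0.19449038  1.56636127  0.15727411  0.90250075
 -0.21512009]
joint_vel [ 0.00175044 -0.00045373  0.00035936  0.00083153  0.00020814  0.00026377
  0.00129196]
tau [-2.65293675e-04 -5.39628410e+01 -1.26699742e+00 -1.58544713e+01
  8.99181672e-03  9.61970160e-03 -6.91175416e-06]
tcp_pos [0.17606713 0.59902554 0.2444677 ]
orientation [ 2.51412991e+00  1.88175938e+00 -2.23894240e-03]
ft_force [-0.65663408  0.20207563 -0.62776401]
ft_torque [ 0.00586476 -0.01207564 -0.01987673]
opening 0.9998047727361076
scene {'fovy': 43.4328761762153, 'cx': 256.2354098779548, 'cy': 200.5058304760664, 'k1': -0.06416864932292105, 'eye': array([1.58571735, 0.02376289, 1.02022662]), 'orientation': array([-1.72594704, -1.7144906 ,  0.80129392])}
top {'fovy': 53.73693652239149, 'cx': 255.8672786035307, 'cy': 190.466010917973, 'k1': -0.10216305449631519, 'eye': array([0.26689697, 0.02646985, 1.42915047]), 'orientation': array([-2.16509641,  2.09691066, -0.22949059])}
```

View pics/scene0.png

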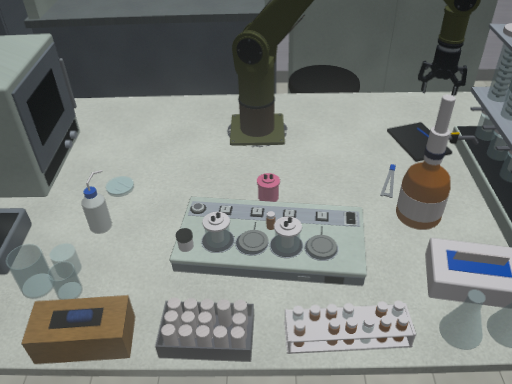

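View pics/top0.png

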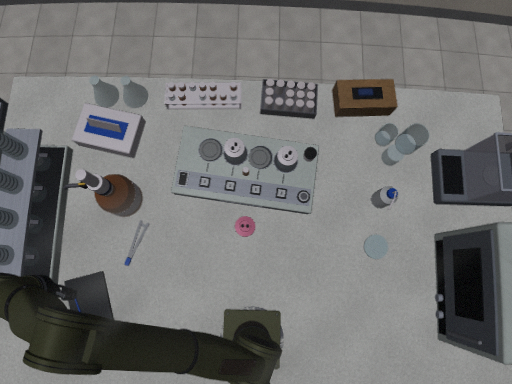

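The top view shows the bank with its rocker at (182,179), the keys at (205,182), (230,186), (256,189) and (281,193), and start at (304,197). The white-capped beakers stand at (234,150) and (287,156), which are places 2 and 4. The pads lie at (209,149) and (260,157), places 1 and 3. The pink lookalike is at (245,226), in front of the bank. I'll check this in crops and measure.

```bash
cat > h.py <<'E'
import numpy as np, cv2
from scipy.spatial.transform import Rotation as R
def KD(m):
    f=192/np.tan(np.radians(m["fovy"])/2)
    return np.array([[f,0,m["cx"]],[0,f,m["cy"]],[0,0,1.]]),np.array([m["k1"],0,0,0.])
def cast(m,px,z):
    K,D=KD(m); s=cv2.undistortPoints(np.array(px,float).reshape(-1,1,2),K,D)[:,0]
    d=R.from_rotvec(m["orientation"]).apply(np.c_[s,np.ones(len(s))]); e=m["eye"]
    return e+d*((z-e[2])/d[:,2])[:,None]
def proj(m,P):
    K,D=KD(m); r=R.from_rotvec(m["orientation"]).inv()
    return cv2.projectPoints(np.array(P,float).reshape(-1,1,3),r.as_rotvec(),r.apply(-m["eye"]),K,D)[0][:,0]
E
python3 - <<'E'
import cv2
t=cv2.imread("pics/top0.png")[115:245,160:330]; cv2.imwrite("pics/topc.png",cv2.resize(t,None,fx=4.6,fy=4.6,interpolation=cv2.INTER_CUBIC))
t=cv2.imread("pics/scene0.png")[165:290,165:375]; cv2.imwrite("pics/scenec.png",cv2.resize(t,None,fx=3.8,fy=3.8,interpolation=cv2.INTER_CUBIC))
E
```

```text
(no output)
```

View pics/topc.png

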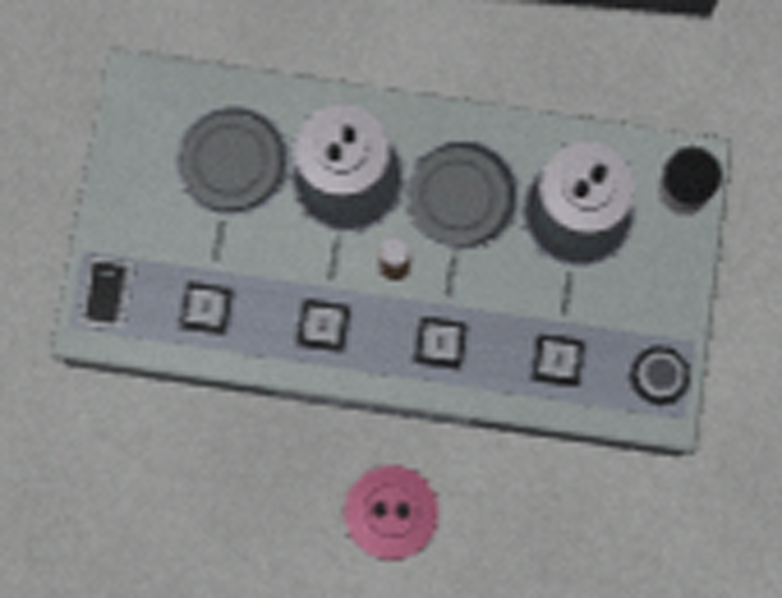

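View pics/scenec.png

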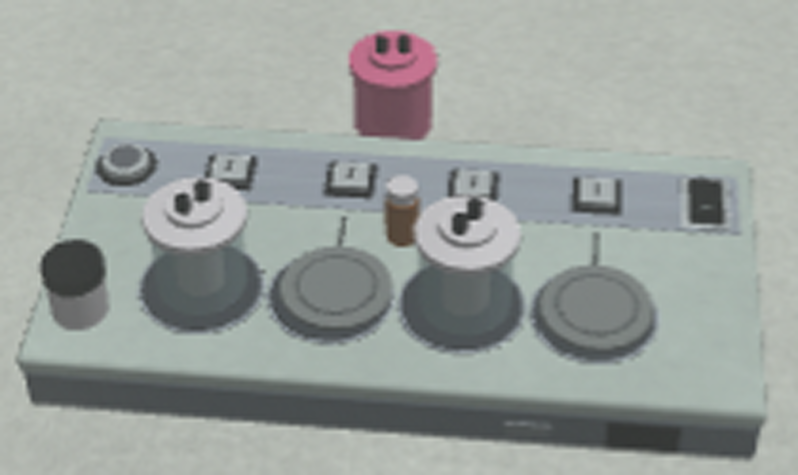

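The white-capped beakers are confirmed at places 2 and 4, so I need keys 2 and 4. The vial stands behind the row between keys 2 and 3. Next I'll measure the control row.

```bash
cat > meas.py <<'E'
from bench import *
from h import *
def fit(m,img,thr=75):
    pass
E
python3 - <<'E'
from bench import *
from h import *
m=camera_model("top"); im=cv2.imread("pics/top0.png"); g=cv2.cvtColor(im,cv2.COLOR_BGR2GRAY)
up=cv2.resize(g,None,fx=4,fy=4,interpolation=cv2.INTER_CUBIC)
mask=(up<85).astype(np.uint8)
cs,_=cv2.findContours(mask,cv2.RETR_EXTERNAL,cv2.CHAIN_APPROX_NONE)
got=[]
for c in cs:
    (x,y),(w,h),a=cv2.minAreaRect(c); x=(x+.5)/4-.5;y=(y+.5)/4-.5
    if 170<x<320 and 165<y<210 and cv2.contourArea(c)>300: got.append((x,y)); print(round(x,1),round(y,1),w/4,h/4)
got=np.array(sorted(got)); 
P=cast(m,got,0.062); print(P.round(4))
if len(P)==6:
    by=np.array([.225,.1425,.0475,-.0475,-.1425,-.225]); L=np.c_[np.full(6,-.075),by]
    i=slice(1,6)
    a=P[i,:2]-P[i,:2].mean(0); b=L[i]-L[i].mean(0)
    th=np.arctan2((b[:,0]*a[:,1]-b[:,1]*a[:,0]).sum(),(a*b).sum())
    c,s=np.cos(th),np.sin(th); Rm=np.array([[c,-s],[s,c]]); t=P[i,:2].mean(0)-Rm@L[i].mean(0)
    print("th",th,"t",t); print("res mm",((P[:,:2]-(L@Rm.T+t))*1e3).round(1))
    T=lambda x,y:Rm@np.array([x,y])+t
    for n,x,y in [("rock_far",-.06,.225),("k1",-.075,.1425),("k2",-.075,.0475),("k3",-.075,-.0475),("k4",-.075,-.1425),("start",-.075,-.225)]: print(n,T(x,y).round(4))
    for nm,corners in [("deck",[T(sx*.132,sy*.262) for sx in(1,-1) for sy in(1,-1)])]:
        for cam in ("top","scene"): print(cam,proj(camera_model(cam),[[*q,.06] for q in corners]).round(1).tolist())
    for cam in ("scene",): print(proj(camera_model(cam),[[*T(-.075,y),.066] for y in by]).round(1).tolist())
o=get_obs(); print(R.from_rotvec(o["orientation"]).as_matrix().round(3))
E
```

```text
284.7 209.8 47.27090072631836 1.628990888595581
202.4 197.5 57.7043342590332 1.4739018678665161
303.1 196.2 13.081475257873535 12.551145553588867
280.9 192.9 11.045049667358398 10.83743667602539
255.4 189.1 10.871722221374512 10.733480453491211
229.8 185.4 10.850333213806152 10.685934066772461
204.4 181.5 10.712668418884277 10.429824829101562
182.5 178.1 7.103799343109131 12.638154029846191
[[ 5.697e-01  2.709e-01  6.200e-02]
 [ 4.996e-01  1.933e-01  6.200e-02]
 [ 5.593e-01  1.893e-01  6.200e-02]
 [ 5.482e-01  9.490e-02  6.200e-02]
 [ 5.373e-01  4.000e-04  6.200e-02]
 [ 5.263e-01 -9.390e-02  6.200e-02]
 [ 4.642e-01 -1.089e-01  6.200e-02]
 [ 5.169e-01 -1.759e-01  6.200e-02]]
[[ 0.282  0.959 -0.   ]
 [ 0.959 -0.282 -0.002]
 [-0.002  0.    -1.   ]]
```

```bash
cat > fit.py <<'E'
from bench import *
from h import *
by=np.array([.225,.1425,.0475,-.0475,-.1425,-.225]); L=np.c_[np.full(6,-.075),by]
def fit(P,i):
    a=P[i,:2]-P[i,:2].mean(0); b=L[i]-L[i].mean(0)
    th=np.arctan2((b[:,0]*a[:,1]-b[:,1]*a[:,0]).sum(),(a*b).sum())
    c,s=np.cos(th),np.sin(th); Rm=np.array([[c,-s],[s,c]]); t=P[i,:2].mean(0)-Rm@L[i].mean(0)
    return th,Rm,t,((P[:,:2]-(L@Rm.T+t))*1e3).round(1)
E
python3 - <<'E'
from fit import *
m=camera_model("top")
P=cast(m,[(182.5,178.1),(204.4,181.5),(229.8,185.4),(255.4,189.1),(280.9,192.9),(303.1,196.2)],.062)
th,Rm,t,res=fit(P,[1,2,3,4,5]); print("th",th,t,res.tolist())
T=lambda x,y:Rm@np.array([x,y])+t
for n,x,y in [("rock_far",-.06,.225),("k2",-.075,.0475),("k4",-.075,-.1425),("start",-.075,-.225)]: print(n,T(x,y).round(4),np.hypot(*T(x,y)))
for cam in ("top","scene"):
    c=camera_model(cam); print(cam)
    im=cv2.imread(f"pics/{cam}0.png"); 
    pts=[[*T(sx*.132,sy*.262),.06] for sx,sy in((1,1),(1,-1),(-1,-1),(-1,1))]+[[*T(-.075,y),z] for y,z in zip(by,[.067,.068,.068,.068,.068,.07])]
    q=proj(c,pts); s=5 if cam=="top" else 4; x0,y0=(170,115) if cam=="top" else (170,180)
    v=cv2.resize(im[y0:y0+110,x0:x0+(155 if s==5 else 200)],None,fx=s,fy=s,interpolation=cv2.INTER_CUBIC)
    for a in q: cv2.drawMarker(v,tuple(int(round(k)) for k in ((a-[x0,y0]+.5)*s-.5)),(0,0,255),cv2.MARKER_CROSS,12,1)
    cv2.imwrite(f"pics/{cam}_chk.png",v)
E
```

```text
th -0.11563109223855954 [0.61734158 0.03897321] [[0.7, -0.3], [0.2, 0.0], [-0.3, 0.2], [0.1, -0.1], [0.0, 0.1], [-0.0, -0.2]]
rock_far [0.5837 0.2694] 0.6428684636769988
k2 [0.5483 0.0948] 0.5564588858680495
k4 [ 0.5264 -0.0939] 0.5347149736225942
start [ 0.5169 -0.1759] 0.5459845284575042
top
scene
```

View pics/scene_chk.png

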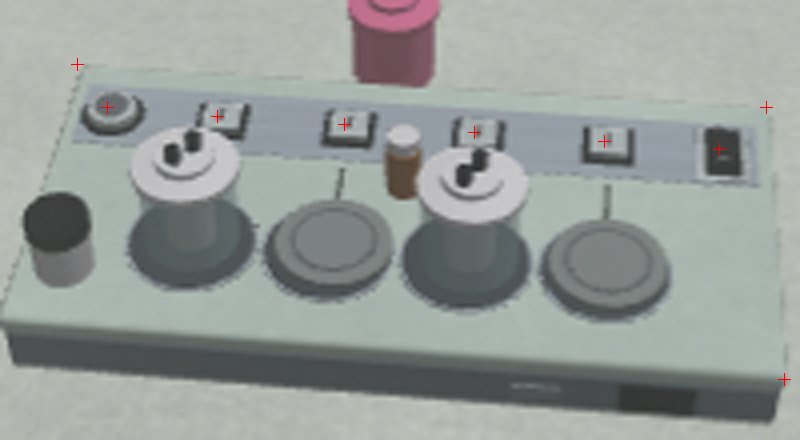

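View pics/top_chk.png

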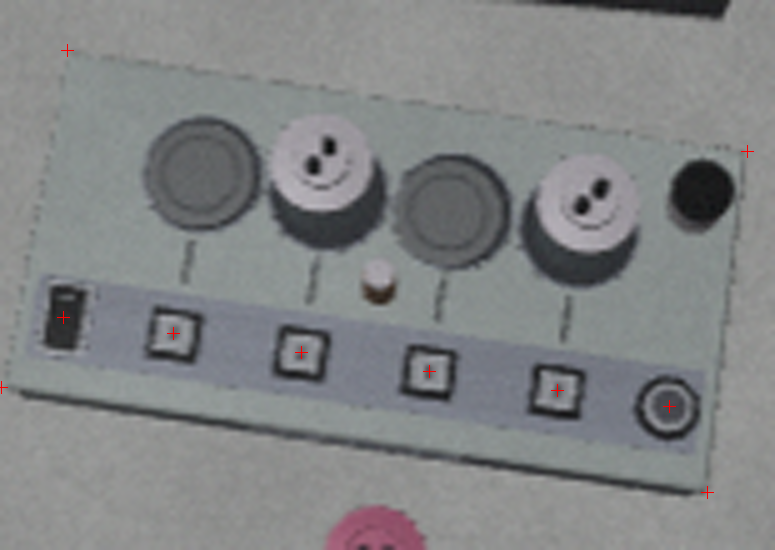

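Run:
```python
from fit import *
s=camera_model("scene");t=camera_model("top")
print("bottle base",cast(s,[(420,218),(400,205),(443,210)],0.0).round(3).tolist())
print("bottle top view shoulder", cast(t,[(115,194)],.2).round(3), "cap",cast(t,[(87,178)],.41).round(3), cast(s,[(448,97)],.41).round(3))
print("tongs",cast(t,[(128,262),(142,225)],.01).round(3).tolist(),"pink",cast(t,[(245,226)],.09).round(3))
print("vial",cast(t,[(246,170)],.112).round(3))
# scene-only fit of key tops (picked centres in 4x crop)
z=np.array([[723,152],[609,145],[479,134],[350,128],[223,120],[112,110]],float)
px=(z+.5)/4-.5+[170,180]
P=cast(s,px,.066); th,Rm,tt,res=fit(P,[0,1,2,3,4,5]); print(P.round(4).tolist(),th,tt,res.tolist())
```

```text
bottle base [[0.507, 0.506, 0.0], [0.445, 0.457, 0.0], [0.472, 0.588, 0.0]]
bottle top view shoulder [[0.478 0.468 0.2  ]] cap [[0.484 0.477 0.41 ]] [[0.491 0.5   0.41 ]]
tongs [[0.256, 0.463, 0.01], [0.396, 0.421, 0.01]] pink [[0.398 0.034 0.09 ]]
vial [[0.596 0.037 0.112]]
[[0.5707, 0.2738, 0.066], [0.5616, 0.1924, 0.066], [0.548, 0.0988, 0.066], [0.5396, 0.0045, 0.066], [0.529, -0.0894, 0.066], [0.5163, -0.1729, 0.066]] -0.1185390088536097 [0.61865511 0.04233704] [[-0.1, -0.8], [0.6, -0.3], [-1.8, 0.4], [1.0, 0.5], [1.7, 0.9], [-1.3, -0.7]]
```

>>> apply_moves:
  increments:
    - {"linear": [0, 0, 0], "angular": [0, 0, -0.085], "claw": 1}
    - {"linear": [0, 0, 0], "angular": [0, 0, -0.086], "claw": 1}
    - {"linear": [-35, 8, 0], "angular": [0, 0, 0], "claw": 1}
    - {"linear": [-35, 8, 0], "angular": [0, 0, 0], "claw": 1}
    - {"linear": [-35, 8, 0], "angular": [0, 0, 0], "claw": 1}
    - {"linear": [-35, 8, 0], "angular": [0, 0, 0], "claw": 1}
    - {"linear": [-35, 8, 0], "angular": [0, 0, 0], "claw": 1}
    - {"linear": [-35, 8, 0], "angular": [0, 0, 0], "claw": 1}

```text
clock: 0.9
tcp_pos: [0.1998, 0.3838, 0.2451]
orientation: [2.345, 2.09, -0.001]
ft_force: [0.5, -0.3, 0.1]
opening: -0.002
```

Run:
```python
import bench; print([n for n in dir(bench) if n[0]!='_'])
from fit import *
o=get_obs(); print(o["tcp_pos"],R.from_rotvec(o["orientation"]).as_matrix().round(3).tolist(),o["ft_force"],o["opening"],o.get("tip_extent"))
c,s=np.cos(-.1156),np.sin(-.1156); p=o["tcp_pos"][:2]-[.6173,.039]; print("bank",p@[c,s],p@[-s,c])
```

```text
['Unreachable', 'camera_model', 'finish_job', 'get_obs', 'grab_frame', 'tip_extent']
[0.19981364 0.38382547 0.24514825] [[0.114, 0.993, -0.0], [0.993, -0.114, -0.0], [-0.0, -0.0, -1.0]] [ 0.47821339 -0.30233774  0.07370441] -0.0020439893235923395 None
bank -0.45447305600808996 0.29437001384820227
```

>>> apply_moves:
  increments:
    - {"linear": [-16, 34, 0], "angular": [0, 0, 0], "claw": 1}
    - {"linear": [-16, 34, 0], "angular": [0, 0, 0], "claw": 1}
    - {"linear": [-16, 34, 0], "angular": [0, 0, 0], "claw": 1}
    - {"linear": [-16, 34, 0], "angular": [0, 0, 0], "claw": 1}
    - {"linear": [-16, 34, 0], "angular": [0, 0, 0], "claw": 1}
    - {"linear": [-16, 34, 0], "angular": [0, 0, 0], "claw": 1}
    - {"linear": [0, 30, 0], "angular": [0, 0, 0], "claw": 1}
    - {"linear": [0, 0, 0], "angular": [0, 0, 0], "claw": 1}

```text
clock: 1.7
tcp_pos: [0.4257, 0.2614, 0.245]
orientation: [2.351, 2.081, 0.004]
ft_force: [-0.3, 0.5, 0.3]
opening: 0.0
```

Run:
```python
import bench; print(bench.tip_extent, bench.tip_extent() if callable(bench.tip_extent) else '')
from fit import *
o=get_obs(); c,s=np.cos(-.1156),np.sin(-.1156); p=o["tcp_pos"][:2]-[.6173,.039]; print(o["tcp_pos"],"bank",p@[c,s],p@[-s,c])
print(camera_model("wrist"))
cv2.imwrite("pics/w1.png",grab_frame("wrist"))
```

```text
0.014 
[0.42571325 0.26144829 0.24499817] bank -0.21596584521613593 0.1988654801021407
{'fovy': 70.66017448649177, 'cx': 254.22529109028306, 'cy': 186.80833034697795, 'k1': 0.021079846061030243, 'eye': array([0.350413  , 0.27074388, 0.37375551]), 'orientation': array([2.17108524, 1.92114985, 0.29642017])}
```

View pics/w1.png

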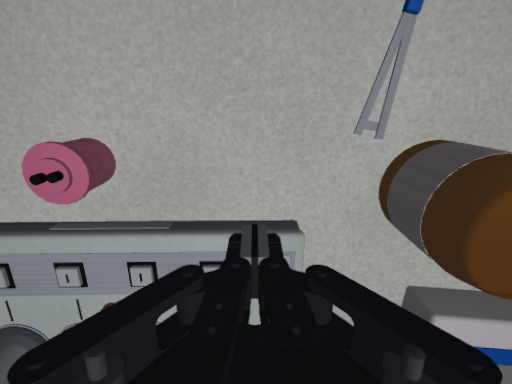

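The wrist view has the bank's left end at column 300. Key 1 is partly hidden at (212,268), key 2 is at (142,274), key 3 at (68,274) and key 4 at the left edge. Casting the visible keys settles the roughly 3 mm difference between the top and scene cameras.

Run:
```python
from fit import *
m=camera_model("wrist"); im=cv2.imread("pics/w1.png")
g=cv2.cvtColor(im,cv2.COLOR_BGR2GRAY)
ok,lab,st,ce=cv2.connectedComponentsWithStats((g>175).astype(np.uint8))
for s,c in zip(st,ce):
    if 200<s[4]<1500 and 250<c[1]<300: print(s,c)
v=cv2.resize(im[210:330,0:310],None,fx=2.5,fy=2.5,interpolation=cv2.INTER_CUBIC)
th=-.1156;c,s=np.cos(th),np.sin(th);Rm=np.array([[c,-s],[s,c]]);t=np.array([.6173,.039])
for col,off in (((0,0,255),0),((255,0,0),.0035)):
  q=proj(m,[[*(Rm@[-.075,y]+t+[0,off]),.068] for y in (.1425,.0475,-.0475,-.1425)])
  print(q.round(1).tolist())
  for a in q: cv2.drawMarker(v,tuple(int(round(k)) for k in ((a-[0,210]+.5)*2.5-.5)),col,cv2.MARKER_CROSS,14,1)
cv2.imwrite("pics/w1c.png",v)
```

```text
[[211.0, 276.9], [138.4, 277.4], [64.8, 278.2], [-10.4, 279.2]]
[[213.6, 276.6], [141.1, 277.1], [67.5, 277.9], [-7.7, 278.9]]
```

View pics/w1c.png

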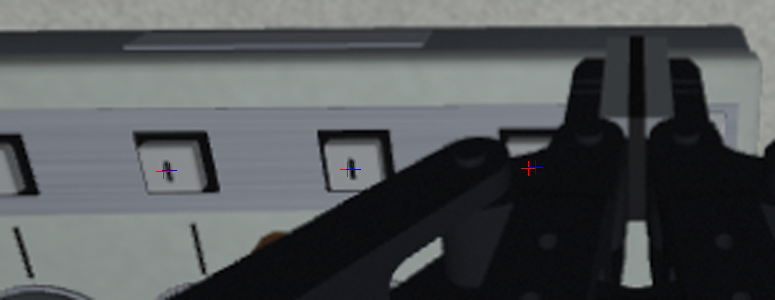

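The wrist and scene views agree: the bank sits about 1 mm in +x and 3 mm in +y from the top-camera fit. I'm taking the bank origin as (0.6183, 0.0420). Next I move above the far end of the rocker and stop about 13 mm over it.

>>> apply_moves:
  increments:
    - {"linear": [7, 39, 0], "angular": [0, 0, 0], "claw": 1}
    - {"linear": [7, 39, 0], "angular": [0, 0, 0], "claw": 1}
    - {"linear": [7, 39, 0], "angular": [0, 0, 0], "claw": 1}
    - {"linear": [8, 40, 0], "angular": [0, 0, 0], "claw": 1}
    - {"linear": [0, 0, 36], "angular": [0, 0, 0], "claw": 1}
    - {"linear": [0, 0, 36], "angular": [0, 0, 0], "claw": 1}
    - {"linear": [0, 0, 36], "angular": [0, 0, 0], "claw": 1}
    - {"linear": [0, 0, 36], "angular": [0, 0, 0], "claw": 1}

```text
clock: 2.55
tcp_pos: [0.5787, 0.2755, 0.0998]
orientation: [-2.342, -2.092, 0.001]
ft_force: [1.2, 1.0, -0.7]
opening: 0.001
```

```bash
cat > st.py <<'E'
from fit import *
TH=-.1165;T0=np.array([.6183,.0420])
o=get_obs(); c,s=np.cos(TH),np.sin(TH); p=o["tcp_pos"][:2]-T0
M=R.from_rotvec(o["orientation"]).as_matrix()
print(round(o["clock"],2),"bank mm",(np.array([p@[c,s],p@[-s,c]])*1e3).round(1),"tip z",round((o["tcp_pos"][2]-.014)*1e3,1),"F",o["ft_force"].round(1),"yaw",round(np.arctan2(M[1,1],M[0,1]),4),"tilt",M[:2,2].round(3))
E
python3 - <<'E'
from st import *
cv2.imwrite("pics/s2.png",cv2.resize(grab_frame("scene")[150:260,290:450],None,fx=5,fy=5,interpolation=cv2.INTER_CUBIC))
E
```

```text
2.55 bank mm [-66.4 227.3] tip z 85.8 F [ 1.2  1.  -0.7] yaw -0.1126 tilt [-0.002  0.001]
```

View pics/s2.png

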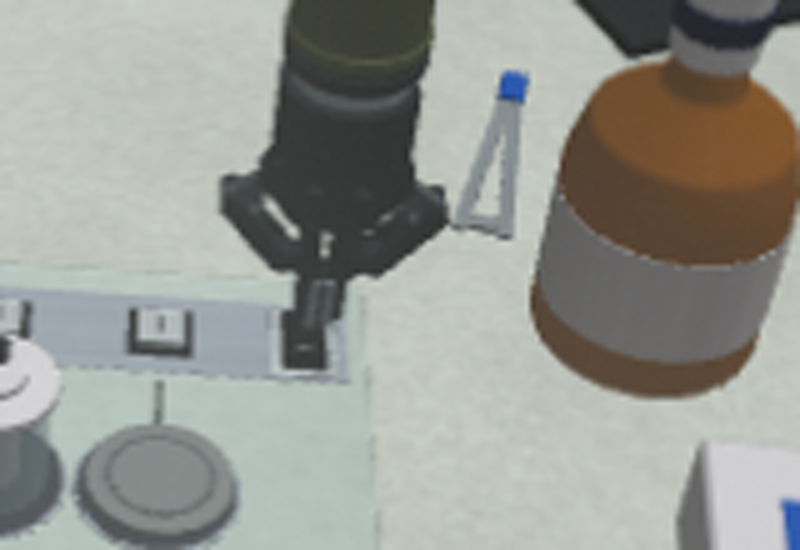

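>>> apply_moves:
  increments:
    - {"linear": [-2, 6, 0], "angular": [0, 0, 0], "claw": 1}
    - {"linear": [0, 0, 0], "angular": [0, 0, 0], "claw": 1}

```text
clock: 2.8
tcp_pos: [0.5877, 0.272, 0.1029]
orientation: [2.345, 2.089, 0.004]
ft_force: [0.4, -0.5, 0.3]
opening: -0.0
```

Run:
```python
from st import *
cv2.imwrite("pics/s3.png",cv2.resize(grab_frame("scene")[185:235,320:380],None,fx=12,fy=12,interpolation=cv2.INTER_CUBIC))
m=camera_model("scene")
tip=o["tcp_pos"]-[0,0,.014]
rf=np.array([[c,-s],[s,c]])@[-.06,.225]+T0
print(proj(m,[tip,[*rf,.07]]).round(1), ((proj(m,[tip,[*rf,.07]])-[320,185]+.5)*12).round(0))
```

```text
2.8 bank mm [-57.1 224.8] tip z 88.9 F [ 0.4 -0.5  0.3] yaw -0.1151 tilt [0.003 0.001]
[[351.5 215.8]
 [350.8 220. ]] [[383. 376.]
 [375. 426.]]
```

View pics/s3.png

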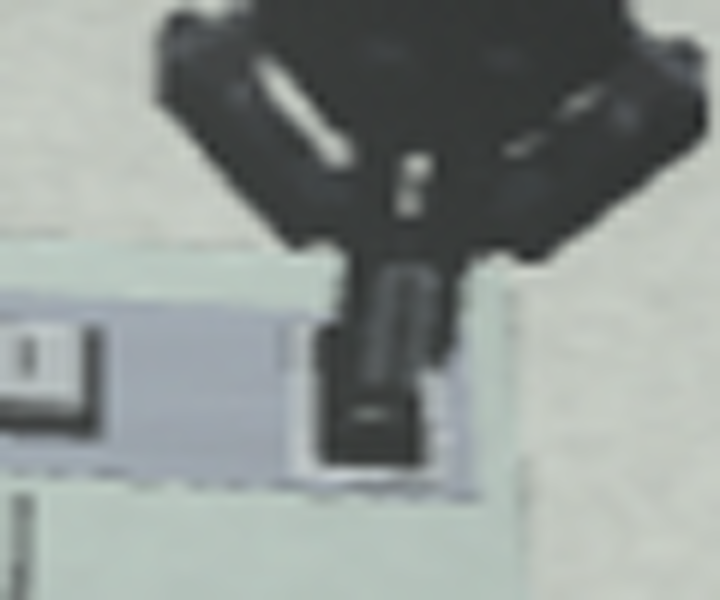

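>>> apply_moves:
  increments:
    - {"linear": [0, -1, 10], "angular": [0, 0, 0], "claw": 1}
    - {"linear": [0, 0, 5], "angular": [0, 0, 0], "claw": 1}
    - {"linear": [0, 0, 2], "angular": [0, 0, 0], "claw": 1}
    - {"linear": [0, 0, 2], "angular": [0, 0, 0], "claw": 1}
    - {"linear": [0, 0, 2], "angular": [0, 0, 0], "claw": 1}

```text
clock: 3.35
tcp_pos: [0.5851, 0.2716, 0.0802]
orientation: [-2.345, -2.09, 0.0]
ft_force: [-0.1, 0.1, -0.7]
opening: 0.001
```

```bash
python3 -c "from st import *"
```

```text
3.35 bank mm [-59.6 224.2] tip z 66.2 F [-0.1  0.1 -0.7] yaw -0.1149 tilt [-0. -0.]
```

>>> apply_moves:
  increments:
    - {"linear": [0, 0, 1], "angular": [0, 0, 0], "claw": 1}
    - {"linear": [0, 0, 1], "angular": [0, 0, 0], "claw": 1}
    - {"linear": [0, 0, 0], "angular": [0, 0, 0], "claw": 1}

```text
clock: 3.65
tcp_pos: [0.5847, 0.2716, 0.0791]
orientation: [-2.345, -2.09, 0.002]
ft_force: [-2.4, -1.4, 7.6]
opening: 0.006
```

Run:
```python
from st import *
cv2.imwrite("pics/s4.png",cv2.resize(grab_frame("scene")[185:235,320:380],None,fx=12,fy=12,interpolation=cv2.INTER_CUBIC))
```

```text
3.65 bank mm [-60.  224.1] tip z 65.1 F [-2.4 -1.4  7.6] yaw -0.1147 tilt [-0.001 -0.   ]
```

View pics/s4.png

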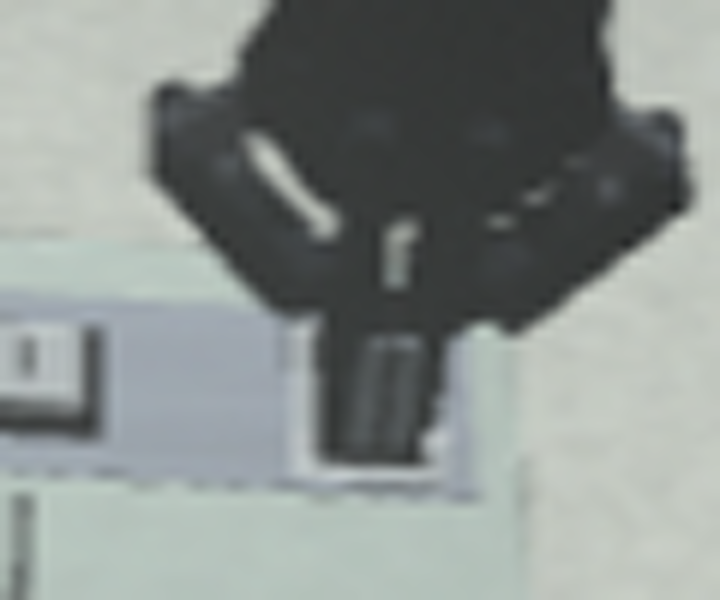

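The rocker bottomed out at tip z = 65.1 mm with 7.6 N, which matches the level "on" height. I'll lift off and check that it stayed over.

>>> apply_moves:
  increments:
    - {"linear": [0, 0, -15], "angular": [0, 0, 0], "claw": 1}
    - {"linear": [0, 0, -17], "angular": [0, 0, 0], "claw": 1}
    - {"linear": [-35, -3, 0], "angular": [0, 0, 0], "claw": 1}
    - {"linear": [-35, -3, 0], "angular": [0, 0, 0], "claw": 1}
    - {"linear": [-35, -3, 0], "angular": [0, 0, 0], "claw": 1}
    - {"linear": [-35, -3, 0], "angular": [0, 0, 0], "claw": 1}
    - {"linear": [-36, -3, 0], "angular": [0, 0, 0], "claw": 1}
    - {"linear": [0, 0, 0], "angular": [0, 0, 0], "claw": 1}

```text
clock: 4.5
tcp_pos: [0.549, 0.0908, 0.1106]
orientation: [2.351, 2.079, -0.01]
ft_force: [0.4, -0.3, 0.1]
opening: 0.004
```

Run:
```python
from st import *
cv2.imwrite("pics/s5.png",cv2.resize(grab_frame("scene")[175:255,260:380],None,fx=6.5,fy=6.5,interpolation=cv2.INTER_CUBIC))
```

```text
4.5 bank mm [-74.5  40.4] tip z 96.6 F [ 0.4 -0.3  0.1] yaw -0.123 tilt [-0.003 -0.006]
```

View pics/s5.png

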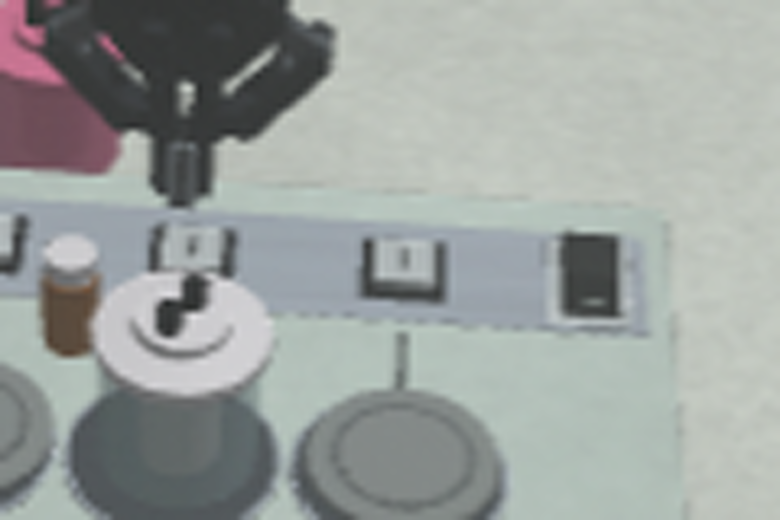

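The rocker mark has moved toward the far, lower end, now at (592,300) in the crop, so the rocker is on. I'll let the arm settle over key 2.

>>> apply_moves:
  increments:
    - {"linear": [0, 0, 8], "angular": [0, 0, 0], "claw": 1}
    - {"linear": [0, 0, 0], "angular": [0, 0, 0], "claw": 1}
    - {"linear": [0, 0, 0], "angular": [0, 0, 0], "claw": 1}

```text
clock: 4.85
tcp_pos: [0.5502, 0.1002, 0.102]
orientation: [-2.342, -2.092, -0.001]
ft_force: [-0.4, -0.4, 0.7]
opening: -0.002
```

Run:
```python
from st import *
cv2.imwrite("pics/s6.png",cv2.resize(grab_frame("scene")[185:235,260:320],None,fx=12,fy=12,interpolation=cv2.INTER_CUBIC))
```

```text
4.85 bank mm [-74.4  49.9] tip z 88.0 F [-0.4 -0.4  0.7] yaw -0.1126 tilt [-0.     0.001]
```

View pics/s6.png

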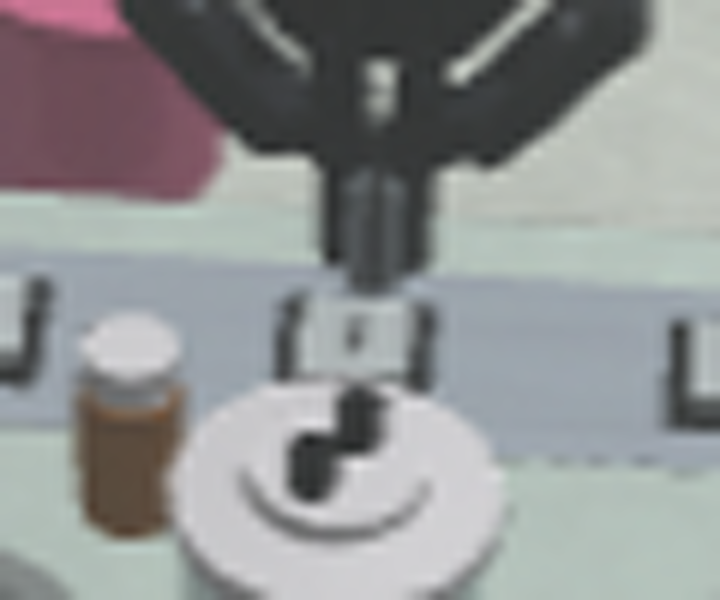

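Run:
```python
from st import *
m=camera_model("scene"); k=np.array([[c,-s],[s,c]])@[-.075,.0475]+T0
tip=o["tcp_pos"]-[0,0,.014]
print(((proj(m,[tip,[*k,.068],[*(k+[0,.003]),.068],[*k,.088]])-[260,185]+.5)*12).round(0))
```

```text
4.9 bank mm [-74.4  49.7] tip z 88.1 F [ 0.4 -0.8 -0.8] yaw -0.1128 tilt [-0.     0.001]
[[366. 282.]
 [355. 341.]
 [368. 341.]
 [357. 280.]]
```

>>> apply_moves:
  increments:
    - {"linear": [-4, 0, 8], "angular": [0, 0, 0], "claw": 1}
    - {"linear": [0, 0, 6], "angular": [0, 0, 0], "claw": 1}
    - {"linear": [0, 0, 2], "angular": [0, 0, 0], "claw": 1}
    - {"linear": [0, 0, 2], "angular": [0, 0, 0], "claw": 1}
    - {"linear": [0, 0, 2], "angular": [0, 0, 0], "claw": 1}
    - {"linear": [0, 0, 2], "angular": [0, 0, 0], "claw": 1}

```text
clock: 5.5
tcp_pos: [0.5498, 0.0947, 0.0804]
orientation: [2.345, 2.09, 0.0]
ft_force: [-1.0, 0.2, 1.5]
opening: 0.001
```

Run:
```python
from st import *
cv2.imwrite("pics/s7.png",cv2.resize(grab_frame("scene")[185:235,260:320],None,fx=12,fy=12,interpolation=cv2.INTER_CUBIC))
```

```text
5.5 bank mm [-74.1  44.4] tip z 66.4 F [-1.   0.2  1.5] yaw -0.1147 tilt [0. 0.]
```

View pics/s7.png

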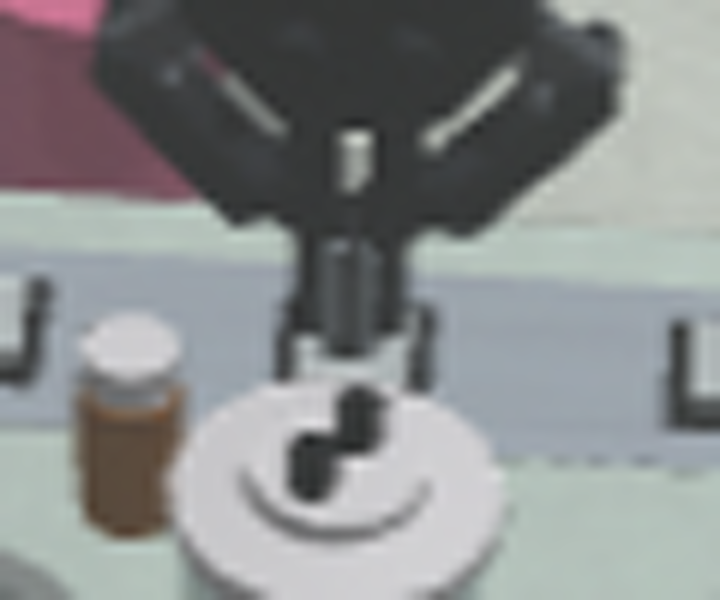

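>>> apply_moves:
  increments:
    - {"linear": [1, 0, 1.5], "angular": [0, 0, 0], "claw": 1}
    - {"linear": [0, 0, 1.5], "angular": [0, 0, 0], "claw": 1}
    - {"linear": [0, 0, 1.5], "angular": [0, 0, 0], "claw": 1}
    - {"linear": [0, 0, 0], "angular": [0, 0, 0], "claw": 1}

```text
clock: 5.95
tcp_pos: [0.5501, 0.0958, 0.0769]
orientation: [2.345, 2.09, 0.001]
ft_force: [-2.6, 0.1, 10.3]
opening: 0.002
```

```bash
python3 -c "from st import *"
```

```text
5.95 bank mm [-74.   45.5] tip z 62.9 F [-2.6  0.1 10.3] yaw -0.1146 tilt [0.001 0.   ]
```

>>> apply_moves:
  increments:
    - {"linear": [0, 0, -15], "angular": [0, 0, 0], "claw": 1}
    - {"linear": [0, 0, -13], "angular": [0, 0, 0], "claw": 1}
    - {"linear": [-38, 0, 0], "angular": [0, 0, 0], "claw": 1}
    - {"linear": [-38, 0, 0], "angular": [0, 0, 0], "claw": 1}
    - {"linear": [-38, 0, 0], "angular": [0, 0, 0], "claw": 1}
    - {"linear": [-38, -1, 0], "angular": [0, 0, 0], "claw": 1}
    - {"linear": [-38, 0, 0], "angular": [0, 0, 0], "claw": 1}
    - {"linear": [0, 0, 0], "angular": [0, 0, 0], "claw": 1}

```text
clock: 6.75
tcp_pos: [0.5255, -0.1013, 0.1038]
orientation: [2.354, 2.076, -0.008]
ft_force: [0.0, -0.4, -0.0]
opening: 0.0
```

>>> apply_moves:
  increments:
    - {"linear": [0, 0, 0], "angular": [0, 0, 0], "claw": 1}
    - {"linear": [0, 0, 0], "angular": [0, 0, 0], "claw": 1}

```text
clock: 6.95
tcp_pos: [0.5277, -0.0917, 0.1041]
orientation: [-2.343, -2.092, -0.003]
ft_force: [-0.3, 0.3, 0.5]
opening: 0.004
```

Run:
```python
from st import *
f=grab_frame("scene")
cv2.imwrite("pics/s8.png",cv2.resize(f[170:240,190:310],None,fx=6.5,fy=6.5,interpolation=cv2.INTER_CUBIC))
```

```text
6.95 bank mm [ -74.5 -143.3] tip z 90.1 F [-0.3  0.3  0.5] yaw -0.1132 tilt [0.001 0.001]
```

View pics/s8.png

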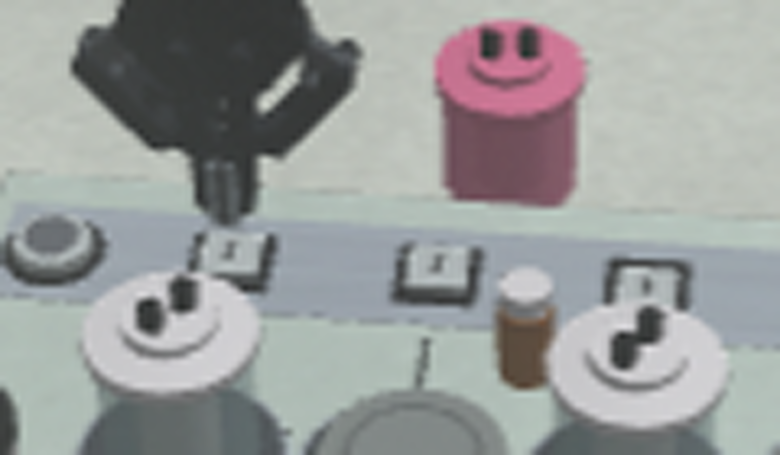

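Key 2 is in: its dark frame now shows all round a lowered face. The tip is aligned over key 4, and pressing it is next.

>>> apply_moves:
  increments:
    - {"linear": [-1, 0, 10], "angular": [0, 0, 0], "claw": 1}
    - {"linear": [0, 0, 8], "angular": [0, 0, 0], "claw": 1}
    - {"linear": [0, 0, 2], "angular": [0, 0, 0], "claw": 1}
    - {"linear": [0, 0, 2], "angular": [0, 0, 0], "claw": 1}
    - {"linear": [0, 0, 2], "angular": [0, 0, 0], "claw": 1}

```text
clock: 7.5
tcp_pos: [0.5268, -0.0937, 0.0795]
orientation: [-2.344, -2.091, 0.0]
ft_force: [0.9, 0.4, -0.0]
opening: 0.002
```

Run:
```python
from st import *
cv2.imwrite("pics/s9.png",cv2.resize(grab_frame("scene")[180:230,195:255],None,fx=12,fy=12,interpolation=cv2.INTER_CUBIC))
```

```text
7.5 bank mm [ -75.1 -145.4] tip z 65.5 F [ 0.9  0.4 -0. ] yaw -0.1143 tilt [-0.001  0.   ]
```

View pics/s9.png

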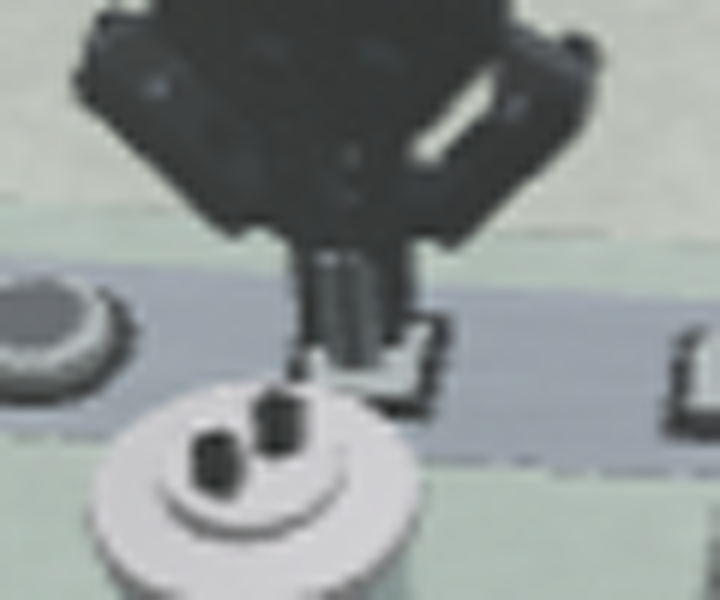

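>>> apply_moves:
  increments:
    - {"linear": [0, 0, 1.5], "angular": [0, 0, 0], "claw": 1}
    - {"linear": [0, 0, 1.5], "angular": [0, 0, 0], "claw": 1}
    - {"linear": [0, 0, 1], "angular": [0, 0, 0], "claw": 1}
    - {"linear": [0, 0, 0], "angular": [0, 0, 0], "claw": 1}

```text
clock: 7.95
tcp_pos: [0.5274, -0.0942, 0.0769]
orientation: [2.344, 2.089, 0.001]
ft_force: [-2.9, 0.7, 9.8]
opening: 0.001
```

```bash
python3 -c "from st import *"
```

```text
7.95 bank mm [ -74.5 -145.9] tip z 62.9 F [-2.9  0.7  9.8] yaw -0.115 tilt [ 0.001 -0.001]
```

>>> apply_moves:
  increments:
    - {"linear": [0, 0, -15], "angular": [0, 0, 0], "claw": 1}
    - {"linear": [0, 0, -13], "angular": [0, 0, 0], "claw": 1}
    - {"linear": [-27, 0, 0], "angular": [0, 0, 0], "claw": 1}
    - {"linear": [-27, 0, 0], "angular": [0, 0, 0], "claw": 1}
    - {"linear": [-26, 0, 0], "angular": [0, 0, 0], "claw": 1}
    - {"linear": [0, 0, 0], "angular": [0, 0, 0], "claw": 1}
    - {"linear": [0, 0, 0], "angular": [0, 0, 0], "claw": 1}
    - {"linear": [0, 0, 0], "angular": [0, 0, 0], "claw": 1}

```text
clock: 8.75
tcp_pos: [0.5183, -0.1722, 0.104]
orientation: [-2.343, -2.092, -0.002]
ft_force: [0.6, 0.7, -0.4]
opening: 0.003
```

Run:
```python
from st import *
cv2.imwrite("pics/s10.png",cv2.resize(grab_frame("scene")[170:240,170:290],None,fx=6.5,fy=6.5,interpolation=cv2.INTER_CUBIC))
```

```text
8.75 bank mm [ -74.4 -224.4] tip z 90.0 F [ 0.6  0.7 -0.4] yaw -0.1133 tilt [0.001 0.001]
```

View pics/s10.png

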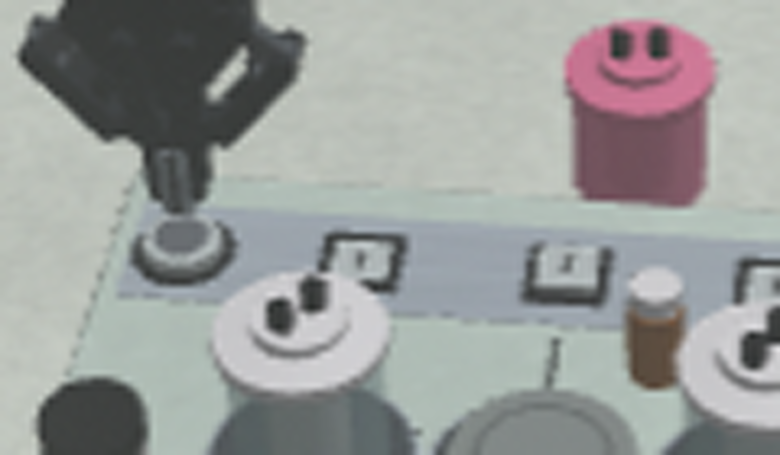

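Key 4 is in, key 3 is still out, and the tip is above start. I'll press it fully down.

>>> apply_moves:
  increments:
    - {"linear": [-1, 0, 10], "angular": [0, 0, 0], "claw": 1}
    - {"linear": [0, 0, 8], "angular": [0, 0, 0], "claw": 1}
    - {"linear": [0, 0, 3], "angular": [0, 0, 0], "claw": 1}
    - {"linear": [0, 0, 3], "angular": [0, 0, 0], "claw": 1}
    - {"linear": [0, 0, 2], "angular": [0, 0, 0], "claw": 1}
    - {"linear": [0, 0, 1.5], "angular": [0, 0, 0], "claw": 1}
    - {"linear": [0, 0, 0], "angular": [0, 0, 0], "claw": 1}
    - {"linear": [0, 0, 0], "angular": [0, 0, 0], "claw": 1}

```text
clock: 9.6
tcp_pos: [0.5175, -0.1739, 0.0779]
orientation: [2.344, 2.091, -0.0]
ft_force: [-4.2, 2.0, 18.4]
opening: 0.001
```

```bash
python3 -c "from st import *"
```

```text
9.6 bank mm [ -75.  -226.1] tip z 63.9 F [-4.2  2.  18.4] yaw -0.1142 tilt [ 0. -0.]
```

Start is fully down: tip z = 63.9 mm against the 64 mm stop, with 18 N. Releasing and backing away.

>>> apply_moves:
  increments:
    - {"linear": [0, 0, -6], "angular": [0, 0, 0], "claw": 1}
    - {"linear": [0, 0, -15], "angular": [0, 0, 0], "claw": 1}
    - {"linear": [0, 0, -30], "angular": [0, 0, 0], "claw": 1}
    - {"linear": [0, 0, -40], "angular": [0, 0, 0], "claw": 1}
    - {"linear": [0, 0, -40], "angular": [0, 0, 0], "claw": 1}
    - {"linear": [0, -30, -30], "angular": [0, 0, 0], "claw": 1}
    - {"linear": [0, -30, 0], "angular": [0, 0, 0], "claw": 1}
    - {"linear": [0, 0, 0], "angular": [0, 0, 0], "claw": 1}

```text
clock: 10.4
tcp_pos: [0.4537, -0.1681, 0.2378]
orientation: [-2.345, -2.088, 0.007]
ft_force: [-0.5, -0.3, 0.4]
opening: -0.003
```

Run:
```python
from st import *
cv2.imwrite("pics/s11.png",cv2.resize(grab_frame("scene")[165:290,165:375],None,fx=3.8,fy=3.8,interpolation=cv2.INTER_CUBIC))
cv2.imwrite("pics/t11.png",cv2.resize(grab_frame("top")[115:245,160:330],None,fx=4.6,fy=4.6,interpolation=cv2.INTER_CUBIC))
```

```text
10.4 bank mm [-139.1 -227.8] tip z 223.8 F [-0.5 -0.3  0.4] yaw -0.1157 tilt [-0.004 -0.001]
```

View pics/s11.png

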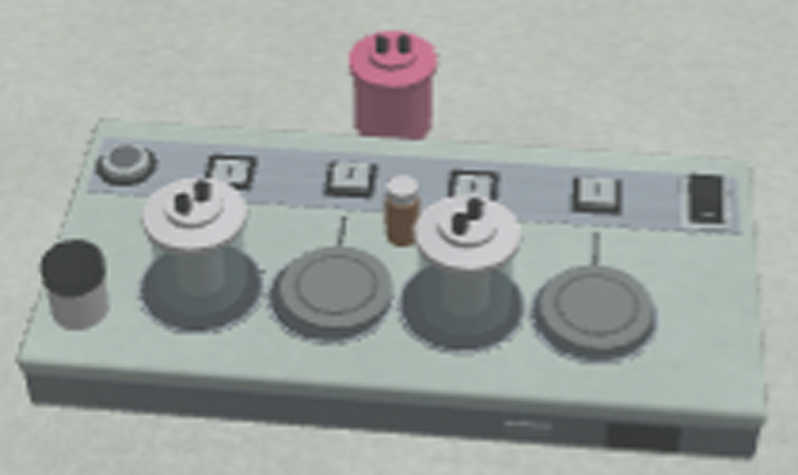

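View pics/t11.png

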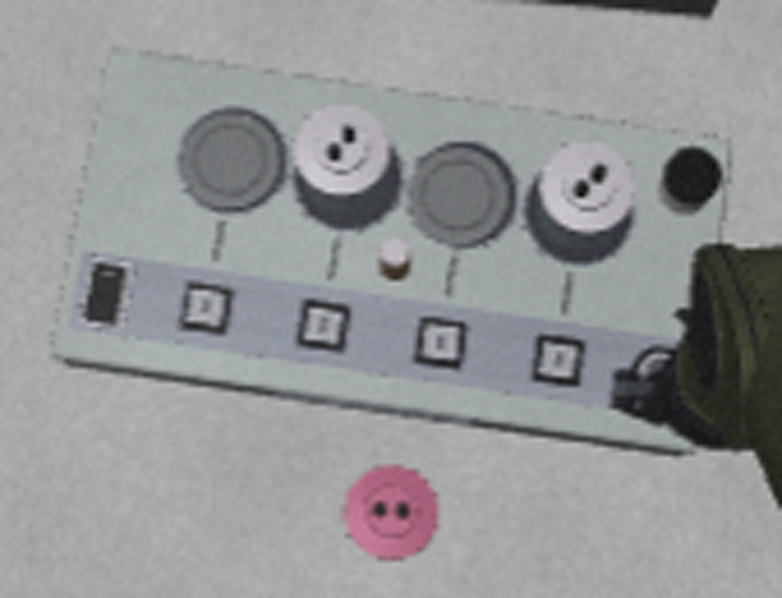

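The scene view shows the rocker at (706,200) over to its far end, keys 2 (472,187) and 4 (231,170) down, and keys 1 (597,193) and 3 (350,177) out. Start (126,160) is back up, and nothing else has moved. The robot is clear, so I'm handing in.

```bash
python3 -c "
from bench import *
print(finish_job())"
```

```text
the job is handed in; nothing more can be done
None
```

The job is done and handed in at about 10.5 s. I switched the rocker on, then pressed keys 2 and 4 (the two places with capped beakers), then pressed start fully down and let it come back up.

- **Press depths:** The fingertip stopped at the heights given for each control: 65.1 mm for the rocker, 62.9 mm for both keys and 63.9 mm for start. The press forces read 8 to 18 N.
- **Last pictures:** The rocker is on, keys 2 and 4 are down, keys 1 and 3 are out, and start is up. The beakers, pads, vial, jar and the pink lookalike have not moved, and the gripper is about 150 mm clear of the deck. In the final top view the arm hid most of the start key, so the check that it came back up rests on the scene view.
- **Disagreement between cameras:** The top camera placed the row about 3 mm to the right (lower y) of where the scene and wrist cameras did. I corrected for this by lining the fingertip up with key 2 in the scene picture, and used the same offset for key 4 and start. The rocker was pressed before that correction, about 2–3 mm off centre sideways, and still switched over.

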